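Seal the spare dust port and throttle the bench intake

ROBOT

A 7-joint arm with a two-finger parallel gripper is mounted at the origin on the work surface. World frame = base frame: x ahead of the robot, y to its left, z up, the work surface at z = 0. Lengths are in m, angles in rad, forces in N, time in s.
With the tool pointing down it reaches from about 0.4 to 0.85 m from the base axis. Payload 10.4 kg.
Tool frame: the origin (TCP) lies between the finger pads; the fingertips stand r.nose_length ahead of it and the grasp point (between the pads) lies 6 mm ahead of it (r.nose_length is the distance from the TCP to the fingertips, in m); z points along the fingers, x is the direction in which the jaws open and shut, and the axes are right-handed (so a half turn about z gives the same grasp; the last joint's range is limited). The gripper opens to 87 mm and grips with 3 to 60 N. Pads are 19 mm wide; open, the fingers measure 117 mm over their backs; the gripper's body (75 mm by 190 mm) begins 51 mm behind the grasp point.
Start: joints at [1.119, 0.332, -0.065, 1.46, 0.022, 1.35, -0.088], TCP at [0.26, -0.568, 0.248] pointing down, gripper open.
Joint ranges: [-2.6, 2.6], [-0.5, 2.12], [-1.47, 1.34], [0.16, 2.42], [-1.27, 4.41], [0.06, 2.06], [-2.6, 2.6]. Speed limits (rad/s): [2.22, 2.22, 2.79, 2.79, 3.14, 3.14, 3.14].

INTERFACE

Orientations are given as a unit quaternion [x, y, z, w].
In Python, from bench import r gives the robot as it stands. The module is installed in compiled form; this text tells all that it offers.
- The arm moves only by the shell command python3 -m creep 'ROWS' [OPENING] [FORCE]. ROWS is JSON, a list of rows, each an object of numbers: "x", "y", "z": the shift along the world's x, y, z in m; "spin": the turn about the world's z in degrees. In form: [{"x": .., "y": .., "z": .., "spin": ..}, ...]. A call has 1 to 12 rows; each row is the pose to reach, as a shift and turn from the pose commanded when the call began; what a row does not reach only later rows make up. A row lasts 1/8 s, in which the tool goes at most 62.5 mm and 10.7 degrees, less where a joint would pass 70% of its speed; a pose out of reach is approached as far as the arm can. A call with a gripper value outside its range is refused whole. OPENING is the finger opening in m, from 0 to 0.087, set as the call begins (- or left out, the last holds). The fingers move at their own pace and stop on an object; FORCE is the grip in N (left out, the last holds). Time passes only in rows, so rows that repeat a pose let the fingers close. It gives the time, the measured TCP pose, the force and the opening at its end, in the units of the state.
- r.read_state(): the state, without advancing time (a new reading comes with each control period).
- r.camera(name): name is "side" or "top"; returns a dict with "pixels" (420x560x3 uint8, blue, green, red), "z_map" (420x560 float32, m along the optical axis (not along the pixel's ray), 0 where there is no reading), "K" (3x3 intrinsics, pixels), "R" (3x3) and "t" (3): a world point X has camera coordinates R X + t. Camera axes: x right, y down, z forward; pixel columns grow to the right and rows downward; lengths in m; the calibration is good to about 2 mm. A picture is of the moment at which its call begins.
- r.close_job(): hands the job in, once; it reports no verdict.
The state is a dict: "time": time; "joint_positions": joint angles; "joint_vel": joint speeds; "joint_torque": joint torques, N m; "ee_pos": TCP position; "eef_rot": TCP orientation; "ft_force": force on the tool from outside, world axes, zero at the start; "torque": the same for the moment, N m; "width": finger opening in m.
Only numpy, scipy, OpenCV 4.12 (cv2) and the standard library are available. Lean on these libraries where they do the work, as an engineer would, in place of code of your own. Each camera call takes 0.05 s, during which the arm holds its last target. There are 200 camera calls.

TASK

I am about to sand at the bench intake, so set up the dust extraction for it. On one of the two capped ports the cap was only started on its pipe: push it fully home, until it snaps down flush on its collar, with a steady push, not a blow. Then set the intake's damper to half open, its lever midway between along the pipe and square across it, and leave the other cap, the light bar and the things on the bench alone.

Things in the scene. Friction and masses are not known exactly. Their poses are not given: they have to be found in the camera images.
- loose_cap: grey cap only started on its pipe, 16 to 22 mm from home at first: 72 mm in diameter (77 at its open rim), 38 mm high, a square lug on top. Origin: centre of its open end; z outward along the pipe, which leans 33 degrees from vertical towards the robot; y along the duct. It only slides along the pipe. The stop at home is solid; a push above 40 N splits the pipe.
- loose_lug (a point): centre of the top face of that cap's lug (26 x 26 mm, 18 mm high), 56 mm from the cap's origin along z; same axes. Pushing it home: 3 N of friction at first; from 15 mm short of home the snap ring builds up, to about 15 N in all at 5 mm, and lets go at 3 mm. Released before that the cap springs part way back; past it, it jumps home by itself and stays.
- loose_seat (a point): centre of the upper face of the collar (79 mm in diameter) on the same pipe; fixed; z outward along the pipe. Home, the cap's open end rests on it: the cap's origin is at this point and the lug's top 56 mm above it along z.
- shut_cap: the other, identical cap, already home, to be left alone. Origin and axes as for loose_cap.
- shut_seat (a point): the same point on the collar of the other capped port.
- damper (a joint): angle of the intake's damper lever: 0 is shut (lever square across the pipe, pointing towards the robot and down), 1.571 fully open (lever along the pipe, pointing up), 0.785 half open. It stays where it is left: friction of 0.25 N m, about 3 N at the grip. It starts between 1.2 and 1.571.
- damper_grip (a point): centre of the black grip at the end of the damper lever, 88 mm from the pivot: 46 mm long along the lever, 20 mm thick along y, 24 mm the third way; the steel arm behind it is 6 mm thick along y. The frame turns with the lever: -x points from pivot to grip. The intake's pipe (63 mm, its mouth flared to 90 mm, 57 mm further up than the pivot) has its axis 88 mm away on the -y side.
- damper_pivot (a point): point on the lever's turning axis beside the lever's arm; fixed. z outward along the intake's pipe, which leans 33 degrees from vertical towards the robot; y is the turning axis, along the duct. At joint value q the grip's centre lies at (-88 cos q, 0, 88 sin q) mm in this frame.
- rack: fixed: aluminium duct, 100 mm in diameter, along y, axis 78 mm high; three parallel ports about 210 mm apart, in any order; uprights at y = 390 mm either side, 390 mm tall; a light bar along y, 34 mm wide, 352 to 390 mm high, its middle 84 mm nearer the robot than the duct's axis, so just above the caps. Origin on the bench under the middle of the duct; x away from the robot.
- glue_bottle: white glue bottle with an orange top, 52 mm in diameter, 135 mm tall, standing in front of the gap between two ports; origin at the centre of its underside.
- sanding_block: cork block 100 x 60 x 35 mm, on the bench in front of the duct; origin under its centre.
- tape_measure: yellow tape measure 70 x 38 x 66 mm; origin under its centre.
- chisel: chisel 250 mm long with a yellow handle, lying on the bench; origin under its middle.
- try_square: try square lying on the bench, wooden stock 100 mm, steel blade 160 mm, 18 mm high; origin at the corner.
- mallet: wooden mallet lying on the bench, head 120 mm long and 85 mm high, handle 200 mm; origin under the head.
- finish_can: can 66 mm in diameter, 100 mm tall, standing on the bench; origin at the centre of its underside.

How it is judged:
On the way, in this order (a step that is already met when the one before it is completed fails the run):
1. the loose cap is snapped home on its collar (z of loose_cap in the frame of loose_seat below 0.002 m), for 0.2 s.
2. the damper lever is at half open (value of joint damper between 0.665 and 0.905 rad), for 0.2 s.
At the end, for the whole second after the job is handed in: Both caps are home, within 2 mm of their collars, and the damper lever rests released within 0.12 rad (7 degrees) of half open (0.785 rad) (all of step 2 and z of loose_cap in the frame of loose_seat below 0.002 m and z of shut_cap in the frame of shut_seat below 0.002 m and velocity of joint damper between -0.02 and 0.02 rad/s); the robot touches nothing.
It fails at once if the cap is rammed: a push of more than 40 N on it (contact force between any of the arm, the fingers and loose_cap above 40 N).
It fails at once if the other cap is pulled off its seat (z of shut_cap in the frame of shut_seat above 0.005 m).
It fails at once if the rack or its light bar is struck with more than 15 N (contact force between any of the arm, the fingers and rack above 15 N).
It fails at once if a thing on the bench is shifted by more than 30 mm (distance of any of glue_bottle, sanding_block, tape_measure, chisel, try_square, mallet, finish_can from where it was at the start of the episode above 0.03 m).
It also fails if it takes over 56 s, if anything falls off the work surface, if the arm or the gripper's body presses on something with over 40 N, if the wrist force passes 120 N, or if a joint passes its speed limit or range.

## Working session

There is one attempt and no reset: what is moved stays moved. The work goes in short steps, Python scripts to look and compute and a shell command to move; the robot and the scene stay as the last step left them, time stands still between calls to the robot, and variables do not carry over. Pictures are saved under pics/ and viewed, about 8 in all and at most 12, crops included, and the job is handed in when it is done.

```bash
mkdir -p pics; cat > h.py <<'E'
import cv2, numpy as np
from bench import r
def cap(n):
    c=r.camera(n); return c
def pts(c):
    z=c["z_map"]; v,u=np.mgrid[:z.shape[0],:z.shape[1]]
    K=c["K"]; P=np.stack([(u-K[0,2])/K[0,0]*z,(v-K[1,2])/K[1,1]*z,z],-1)
    W=(P-c["t"])@c["R"]; W[z==0]=np.nan
    return W
E
python3 - <<'E'
from h import *
for n in("side","top"):
    c=cap(n); cv2.imwrite(f"pics/{n}0.png",c["pixels"]); np.savez(f"{n}0.npz",**c)
    print(n,-c["R"].T@c["t"],c["R"][2],c["K"][0,0])
s=r.read_state(); print(s, r.nose_length)
E
```

```text
side [-0.15272811  0.74458012  0.94232153] [ 0.53061493 -0.60485889 -0.59379586] 479.97830943352295
top [ 0.38396803 -0.05141021  1.27358973] [ 0.15859651  0.00251512 -0.98734028] 412.0362447312967
{'time': 0.1, 'joint_positions': array([ 1.11942499,  0.33278269, -0.06471207,  1.46080851,  0.02160235,
        1.34990856, -0.08850979]), 'joint_vel': array([-0.00077198, -0.00191682,  0.00067067, -0.00223115, -0.00057157,
       -0.00092217, -0.00154848]), 'joint_torque': array([ 2.03945565e-03, -6.24544430e+01,  2.51031120e-02, -3.90719569e+01,
       -6.14080369e-02,  3.65655811e-02,  7.34687524e-05]), 'ee_pos': array([ 0.2597273 , -0.56815082,  0.24687305]), 'eef_rot': array([ 8.41359506e-01, -5.40475545e-01, -5.23326353e-04, -3.05115413e-04]), 'ft_force': array([ 0.01214432, -0.24784956,  0.13873083]), 'torque': array([-0.05277558, -0.00079432, -0.01795084]), 'width': 0.08728615625960205} 0.025
```

View pics/side0.png

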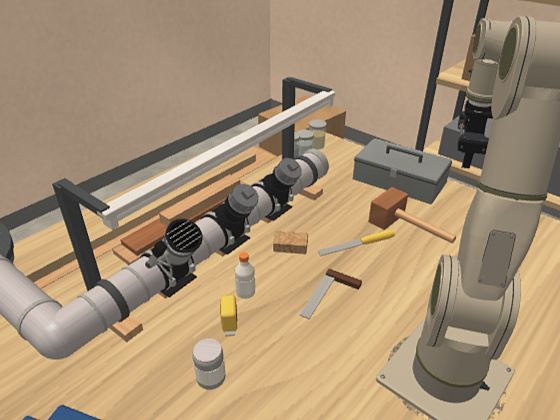

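View pics/top0.png

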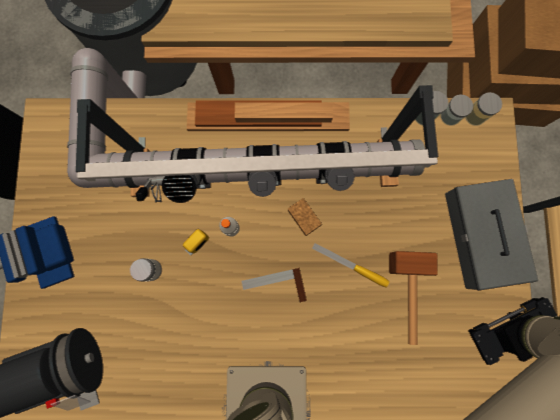

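Both views show the intake at side (184,236) / top (180,187), with capped ports at side (243,200) and (288,174), top (262,180) and (340,178). The light bar runs just above them. Next I'll measure.

```bash
python3 - <<'E'
from h import *
S=dict(np.load("side0.npz"));T=dict(np.load("top0.npz"))
W=pts(S);V=pts(T)
# light bar from top
m=(V[...,2]>.37)&(V[...,2]<.41)&(V[...,0]>.3)
im=T["pixels"].astype(int); m&=(im.min(-1)>150)
P=V[m]; d=cv2.fitLine(P[:,:2].astype(np.float32),cv2.DIST_HUBER,0,.01,.01).ravel(); print("bar",len(P),d,np.median(P[:,2]),P.min(0),P.max(0))
yaw=np.arctan2(d[1],d[0]); 
u=d[:2]*np.sign(d[1]); ax=np.array([u[1],-u[0]]); print("rack x",ax, "y",u)
# rack frame x: away
np.savez("rack.npz",ux=ax,uy=u,bar=d[2:])
for nm,X,boxes in(("side",W,[(243,196),(288,170),(243,190),(288,163),(184,236)]),("top",V,[(262,184),(340,183),(180,190)])):
    for c,rw in boxes: print(nm,c,rw,X[rw,c].round(4))
# crops
a=cv2.resize(S["pixels"][140:290,120:320],None,fx=4,fy=4,interpolation=cv2.INTER_CUBIC); cv2.imwrite("pics/c1.png",a)
E
```

```text
bar 4623 [ 0.04192418 -0.9991208   0.6266029   0.00809855] 0.3882812880146217 [ 0.59598951 -0.39011692  0.3827558 ] [0.65665784 0.40248198 0.39340035]
rack x [0.9991208  0.04192418] y [-0.04192418  0.9991208 ]
side 243 196 [0.611  0.0211 0.2282]
side 288 170 [ 0.6315 -0.186   0.206 ]
side 243 190 [0.6132 0.0178 0.2446]
side 288 163 [ 0.6351 -0.1898  0.2268]
side 184 236 [0.6042 0.2271 0.2211]
top 262 184 [0.6103 0.0029 0.2434]
top 340 183 [ 0.6185 -0.1999  0.2187]
top 180 190 [0.6015 0.2207 0.2094]
```

View pics/c1.png

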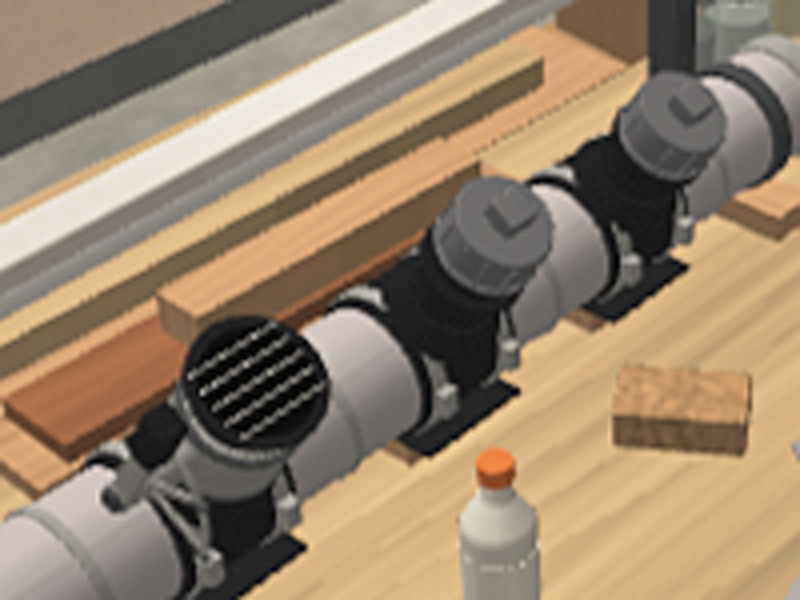

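```bash
cat >> h.py <<'E'
D=np.load("rack.npz") if __import__("os").path.exists("rack.npz") else None
ux=np.r_[D["ux"],0];uy=np.r_[D["uy"],0]; O=np.r_[D["bar"],0]; O=O-uy*(O@uy)+ux*.084  # under duct axis, y=0 along uy through world origin
n=-np.sin(np.radians(33))*ux+np.r_[0,0,np.cos(np.radians(33))]
e=np.cos(np.radians(33))*ux+np.r_[0,0,np.sin(np.radians(33))] # other transverse (away, up) 
C=O+np.r_[0,0,.078]
def q(X): return np.stack([(X-C)@e,(X-C)@uy,(X-C)@n],-1)
def w(a): return C+a[0]*e+a[1]*uy+a[2]*n
E
python3 - <<'E'
from h import *
print(C)
for f in("side0","top0"):
    S=dict(np.load(f+".npz")); Q=q(pts(S)); im=S["pixels"].astype(int)
    for y0 in(0.03,-.17,.25):
        m=(abs(Q[...,1]-y0)<.075)&(abs(Q[...,0])<.06)&(Q[...,2]>.11)&(Q[...,2]<.27)
        P=Q[m]; h,b=np.histogram(P[:,2],np.arange(.11,.272,.004)); print(f,y0,len(P)); print(dict((round(float(x),3),int(k)) for x,k in zip(b,h) if k))
        k=h.argmax(); s=b[k]; F=P[abs(P[:,2]-s-.002)<.004]; print("face med s",np.median(F[:,2]),"e range",np.percentile(F[:,0],[1,99]),"y range",np.percentile(F[:,1],[1,99]))
        L=P[(P[:,2]>np.median(F[:,2])+.013)]; 
        if len(L): print("lug",len(L),np.median(L,0),L.min(0),L.max(0))
E
```

```text
[0.70976692 0.02978258 0.078     ]
side0 0.03 834
{0.11: 32, 0.114: 87, 0.118: 34, 0.122: 19, 0.126: 6, 0.134: 9, 0.138: 30, 0.142: 34, 0.146: 21, 0.15: 29, 0.154: 30, 0.158: 18, 0.162: 41, 0.166: 37, 0.17: 165, 0.174: 133, 0.178: 15, 0.182: 10, 0.186: 33, 0.19: 44, 0.194: 7}
face med s 0.17327787362826427 e range [-0.03524393  0.03125989] y range [-0.04305411  0.01736665]
lug 84 [-0.00227061 -0.0168664   0.19065908] [-0.01536055 -0.0325972   0.18633988] [ 0.01103947 -0.00308126  0.19612948]
side0 -0.17 572
{0.11: 29, 0.114: 24, 0.118: 34, 0.122: 33, 0.126: 28, 0.13: 22, 0.134: 23, 0.138: 19, 0.142: 17, 0.146: 42, 0.15: 86, 0.154: 116, 0.158: 24, 0.162: 11, 0.166: 14, 0.17: 43, 0.174: 7}
face med s 0.1549586702770132 e range [-0.03501377  0.03103852] y range [-0.24362953 -0.19116345]
lug 59 [-0.00334776 -0.22554315  0.17195635] [-0.01592798 -0.23987887  0.16844796] [ 0.01075925 -0.21186086  0.17616715]
side0 0.25 1540
{0.11: 38, 0.114: 49, 0.118: 54, 0.122: 58, 0.126: 45, 0.13: 16, 0.134: 26, 0.138: 109, 0.142: 56, 0.146: 15, 0.15: 14, 0.154: 15, 0.158: 9, 0.162: 17, 0.166: 292, 0.17
[... 1039 characters left out ...]
ge [-0.24394583 -0.19635512]
lug 92 [-8.61484074e-05 -2.29576675e-01  1.72135211e-01] [-0.01229316 -0.24187552  0.16792191] [ 0.0132541  -0.21768457  0.17609885]
top0 0.25 985
{0.11: 17, 0.114: 29, 0.118: 36, 0.122: 43, 0.126: 9, 0.13: 7, 0.134: 10, 0.138: 14, 0.142: 9, 0.146: 7, 0.15: 8, 0.154: 10, 0.158: 6, 0.162: 21, 0.166: 312, 0.17: 288, 0.174: 20, 0.178: 3, 0.182: 5, 0.186: 5, 0.19: 9, 0.194: 10, 0.198: 5, 0.202: 9, 0.206: 9, 0.21: 11, 0.214: 9, 0.218: 20, 0.222: 41, 0.226: 3}
face med s 0.16939429827520544 e range [-0.04468639  0.02976355] y range [0.17588406 0.26742103]
lug 136 [0.001196   0.27938445 0.21615136] [-0.01347033  0.27261412  0.18315191] [0.00929244 0.2928103  0.22696413]
```

```bash
python3 - <<'E'
from h import *
from scipy.spatial.transform import Rotation as R
s=r.read_state(); Rt=R.from_quat(s["eef_rot"])
for f in("side0","top0"):
    S=dict(np.load(f+".npz")); X=pts(S).reshape(-1,3); X=X[~np.isnan(X[:,0])]
    L=Rt.inv().apply(X-s["ee_pos"]); m=(abs(L[:,0])<.15)&(abs(L[:,1])<.15)&(L[:,2]<.03)&(L[:,2]>-.4); L=L[m]
    for a in np.arange(-.4,.03,.02):
        k=(L[:,2]>=a)&(L[:,2]<a+.02)
        if k.sum()>3: print(f,round(a,2),k.sum(),"x",np.percentile(L[k,0],[2,98]).round(3),"y",np.percentile(L[k,1],[2,98]).round(3))
print(w([0,-.02,.191]),w([-.036,-.02,.173]),w([0,.285,.2]))
I=[cv2.imread("pics/side0.png")[0:200,400:560],cv2.imread("pics/top0.png")[240:420,420:560]]
I=[cv2.resize(i,(400,500),interpolation=cv2.INTER_CUBIC) for i in I]; cv2.imwrite("pics/c2.png",np.hstack(I))
E
```

```text
side0 -0.4 76 x [-0.149 -0.053] y [-0.034  0.003]
side0 -0.38 220 x [-0.142  0.011] y [-0.049 -0.005]
side0 -0.36 137 x [-0.143  0.02 ] y [-0.052 -0.034]
side0 -0.34 134 x [-0.144  0.025] y [-0.052 -0.026]
side0 -0.32 129 x [-0.133  0.025] y [-0.053 -0.014]
side0 -0.3 76 x [-0.08   0.005] y [-0.051 -0.005]
side0 -0.28 186 x [-0.047 -0.008] y [-0.043  0.012]
side0 -0.26 193 x [-0.045 -0.004] y [-0.041  0.014]
side0 -0.24 202 x [-0.044  0.021] y [-0.044  0.015]
side0 -0.22 185 x [-0.045 -0.008] y [-0.04   0.017]
side0 -0.2 188 x [-0.046 -0.007] y [-0.041  0.019]
side0 -0.18 148 x [-0.046 -0.008] y [-0.041  0.021]
side0 -0.16 279 x [-0.054 -0.   ] y [-0.037  0.028]
side0 -0.14 154 x [-0.056 -0.012] y [-0.036  0.031]
side0 -0.12 138 x [-0.056 -0.002] y [-0.026  0.021]
side0 -0.1 372 x [-0.098  0.079] y [-0.037  0.032]
side0 -0.08 216 x [-0.098  0.079] y [-0.037  0.032]
side0 -0.06 212 x [-0.092  0.052] y [-0.038  0.034]
side0 -0.04 24 x [-0.064 -0.054] y [-0.011  0.01 ]
side0 -0.02 44 x [-0.063 -0.051] y [-0.011  0.01 ]
side0 0.0 47 x [-0.059 -0.049] y [-0.011  0.01 ]
side0 0.02 24 x [-0
[... 530 characters left out ...]
.009]
top0 -0.2 277 x [-0.041  0.021] y [-0.043  0.018]
top0 -0.18 130 x [-0.041  0.014] y [-0.042  0.023]
top0 -0.16 540 x [-0.049  0.007] y [-0.037  0.035]
top0 -0.14 155 x [-0.049  0.004] y [-0.037  0.027]
top0 -0.12 95 x [-0.05 -0.04] y [-0.023  0.022]
top0 -0.1 1158 x [-0.093  0.093] y [-0.036  0.033]
top0 -0.08 420 x [-0.093  0.086] y [-0.038  0.035]
top0 -0.06 130 x [-0.086  0.086] y [-0.038  0.026]
top0 -0.04 9 x [0.048 0.058] y [-0.011 -0.008]
top0 -0.02 12 x [0.044 0.056] y [-0.011 -0.003]
top0 0.0 9 x [0.044 0.052] y [-0.01   0.003]
top0 0.02 8 x [0.046 0.053] y [-0.011  0.006]
[0.60667081 0.00543896 0.23818608] [0.5863001  0.00458418 0.203483  ] [0.5889865  0.30996529 0.24573411]
```

View pics/c2.png

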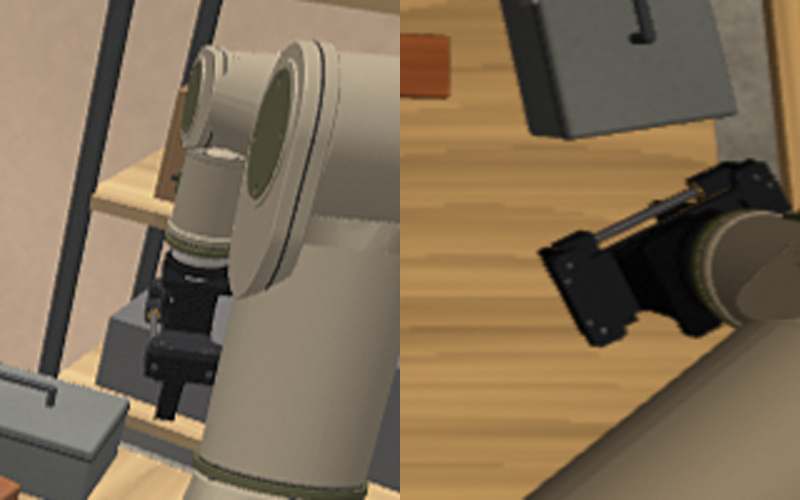

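The bar's near edge (x≈0.61) is almost directly over the lug, so a vertical tool can't reach the lug top. The wide gripper body is only about 100 mm tall above the TCP. With the jaws along x and open, the far finger can therefore slip under the bar onto the cap's near top edge, with the body below 0.352 m. First I'll move to a point in front of the cap.

```bash
python3 -m creep '[{"x":0.017,"y":0.05,"z":0.01,"spin":6},{"x":0.034,"y":0.1,"z":0.02,"spin":12},{"x":0.05,"y":0.15,"z":0.03,"spin":18},{"x":0.07,"y":0.2,"z":0.03,"spin":24},{"x":0.085,"y":0.25,"z":0.03,"spin":30},{"x":0.1,"y":0.3,"z":0.03,"spin":36},{"x":0.12,"y":0.35,"z":0.03,"spin":42},{"x":0.135,"y":0.4,"z":0.03,"spin":48},{"x":0.155,"y":0.45,"z":0.03,"spin":54},{"x":0.17,"y":0.5,"z":0.03,"spin":60},{"x":0.185,"y":0.55,"z":0.02,"spin":66},{"x":0.2,"y":0.573,"z":0.01,"spin":67.8}]' 0.087 && python3 - <<'E'
from h import *
s=r.read_state(); print(s["time"],s["ee_pos"],s["eef_rot"],s["joint_positions"].round(2),s["ft_force"])
E
```

```text
time: 1.6
ee_pos: [0.46, 0.0075, 0.2574]
eef_rot: [1.0, 0.023, 0.0, 0.0]
ft_force: [1.2, -0.8, 0.8]
width: 0.0871
1.6 [0.45998253 0.00754722 0.25744117] [9.99726271e-01 2.33948096e-02 2.56775935e-04 2.39353686e-05] [ 0.58 -0.01 -0.68  1.83 -0.    1.32 -0.05] [ 1.23504613 -0.7604046   0.77434709]
```

```bash
python3 -m creep '[{"z":-0.016,"y":-0.003},{"x":0.02,"z":-0.016,"y":-0.003},{"x":0.04,"z":-0.016,"y":-0.003},{"x":0.06,"z":-0.016,"y":-0.003},{"x":0.073,"z":-0.016,"y":-0.003},{"x":0.073,"z":-0.016,"y":-0.003},{"x":0.073,"z":-0.016,"y":-0.003}]' && python3 - <<'E'
from h import *
S=cap("side"); np.savez("s1.npz",**S)
cv2.imwrite("pics/c3.png",cv2.resize(S["pixels"][100:270,170:370],None,fx=4,fy=3.5,interpolation=cv2.INTER_CUBIC))
E
```

```text
invalid input at $[0]: expected keys x, y, z, spin
```

```bash
python3 -m creep '[{"x":0,"y":-0.003,"z":-0.016,"spin":0},{"x":0.02,"y":-0.003,"z":-0.016,"spin":0},{"x":0.04,"y":-0.003,"z":-0.016,"spin":0},{"x":0.06,"y":-0.003,"z":-0.016,"spin":0},{"x":0.073,"y":-0.003,"z":-0.016,"spin":0},{"x":0.073,"y":-0.003,"z":-0.016,"spin":0}]' && python3 - <<'E'
from h import *
S=cap("side"); np.savez("s1.npz",**S)
cv2.imwrite("pics/c3.png",cv2.resize(S["pixels"][100:270,170:370],None,fx=4,fy=3.5,interpolation=cv2.INTER_CUBIC))
E
```

```text
time: 2.35
ee_pos: [0.5329, 0.001, 0.241]
eef_rot: [1.0, 0.02, -0.0, -0.0]
ft_force: [0.2, -0.2, 1.2]
width: 0.0869
```

View pics/c3.png

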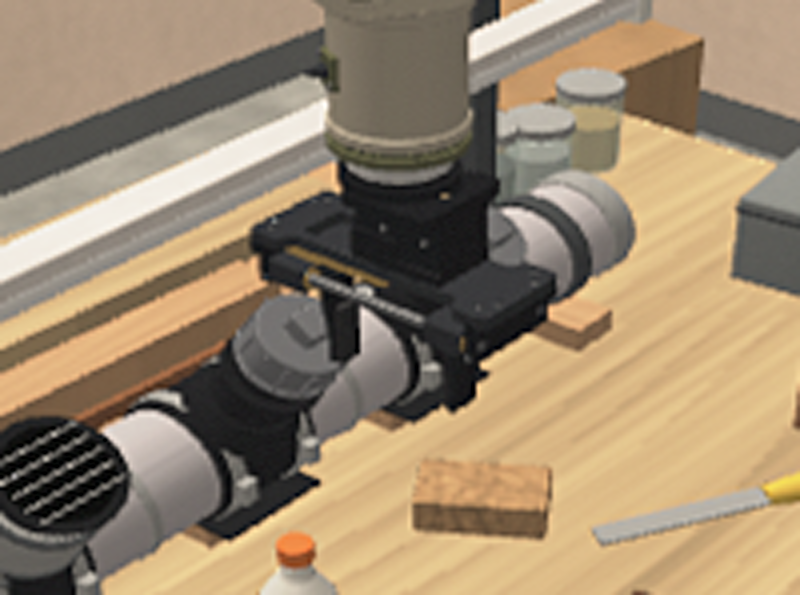

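```bash
python3 -m creep '[{"x":0.002,"y":0.001,"z":-0.003,"spin":0},{"x":0.002,"y":0.001,"z":-0.006,"spin":0},{"x":0.002,"y":0.001,"z":-0.008,"spin":0},{"x":0.002,"y":0.001,"z":-0.009,"spin":0},{"x":0.002,"y":0.001,"z":-0.01,"spin":0}]'
```

```text
time: 3.02
ee_pos: [0.5349, 0.0026, 0.2316]
eef_rot: [1.0, 0.021, 0.0, -0.0]
ft_force: [0.7, -0.7, 0.5]
width: 0.087
```

```bash
python3 -m creep '[{"x":0.0005,"y":0,"z":-0.001,"spin":0},{"x":0.001,"y":0,"z":-0.002,"spin":0},{"x":0.0015,"y":0,"z":-0.003,"spin":0},{"x":0.002,"y":0,"z":-0.004,"spin":0}]'
```

```text
time: 3.52
ee_pos: [0.5371, 0.0026, 0.2277]
eef_rot: [1.0, 0.021, 0.0, -0.0]
ft_force: [-0.6, 0.3, 4.4]
width: 0.0869
```

```bash
python3 -m creep '[{"x":0.0005,"y":0,"z":-0.001,"spin":0},{"x":0.0013,"y":0,"z":-0.002,"spin":0},{"x":0.002,"y":0,"z":-0.003,"spin":0},{"x":0.0026,"y":0,"z":-0.004,"spin":0}]'; python3 -m creep '[{"x":0.0006,"y":0,"z":-0.001,"spin":0},{"x":0.0013,"y":0,"z":-0.002,"spin":0}]'; python3 - <<'E'
from h import *
S=cap("side"); np.savez("s2.npz",**S); Q=q(pts(S))
m=(abs(Q[...,1]+.025)<.035)&(abs(Q[...,0]-.015)<.02)&(Q[...,2]>.14)&(Q[...,2]<.2)
h,b=np.histogram(Q[m][:,2],np.arange(.14,.2,.003)); print(dict(zip(b.round(3).tolist(),h.tolist())))
E
```

```text
time: 4.03
ee_pos: [0.5395, 0.0027, 0.2239]
eef_rot: [1.0, 0.021, 0.0, 0.0]
ft_force: [-4.2, 0.9, 7.6]
width: 0.0867
time: 4.28
ee_pos: [0.5406, 0.0027, 0.2221]
eef_rot: [1.0, 0.021, -0.0, 0.0]
ft_force: [-6.4, -0.6, 10.8]
width: 0.0871
{0.14: 4, 0.143: 1, 0.146: 1, 0.149: 2, 0.152: 1, 0.155: 5, 0.158: 15, 0.161: 54, 0.164: 40, 0.167: 10, 0.17: 4, 0.173: 5, 0.176: 8, 0.179: 18, 0.182: 12, 0.185: 0, 0.188: 0, 0.191: 0, 0.194: 0}
```

```bash
python3 -m creep '[{"x":0.0006,"y":0,"z":-0.001,"spin":0},{"x":0.0012,"y":0,"z":-0.002,"spin":0},{"x":0.0018,"y":0,"z":-0.003,"spin":0}]'; python3 -m creep '[{"x":0.0006,"y":0,"z":-0.001,"spin":0},{"x":0.001,"y":0,"z":-0.0016,"spin":0}]';
```

```text
time: 4.7
ee_pos: [0.5422, 0.0028, 0.2195]
eef_rot: [1.0, 0.021, -0.0, 0.0]
ft_force: [-8.3, -0.2, 13.8]
width: 0.0872
time: 4.95
ee_pos: [0.5432, 0.0027, 0.2175]
eef_rot: [1.0, 0.021, -0.0, 0.0]
ft_force: [-8.2, 0.0, 6.7]
width: 0.0868
```

```bash
python3 -m creep '[{"x":0,"y":0,"z":0,"spin":0}]'; python3 - <<'E'
from h import *
S=cap("side"); np.savez("s2.npz",**S); Q=q(pts(S))
m=(abs(Q[...,1]+.025)<.035)&(abs(Q[...,0]-.015)<.02)&(Q[...,2]>.14)&(Q[...,2]<.2)
h,b=np.histogram(Q[m][:,2],np.arange(.14,.2,.003)); print(dict(zip(b.round(3).tolist(),h.tolist())))
cv2.imwrite("pics/c4.png",cv2.resize(S["pixels"][150:250,200:320],None,fx=6,fy=6,interpolation=cv2.INTER_CUBIC))
E
```

```text
time: 5.08
ee_pos: [0.5435, 0.0027, 0.2169]
eef_rot: [1.0, 0.021, -0.0, -0.0]
ft_force: [-0.2, 0.2, -0.4]
width: 0.087
{0.14: 2, 0.143: 2, 0.146: 4, 0.149: 1, 0.152: 24, 0.155: 60, 0.158: 24, 0.161: 7, 0.164: 4, 0.167: 7, 0.17: 10, 0.173: 20, 0.176: 7, 0.179: 2, 0.182: 0, 0.185: 0, 0.188: 0, 0.191: 0, 0.194: 0}
```

View pics/c4.png

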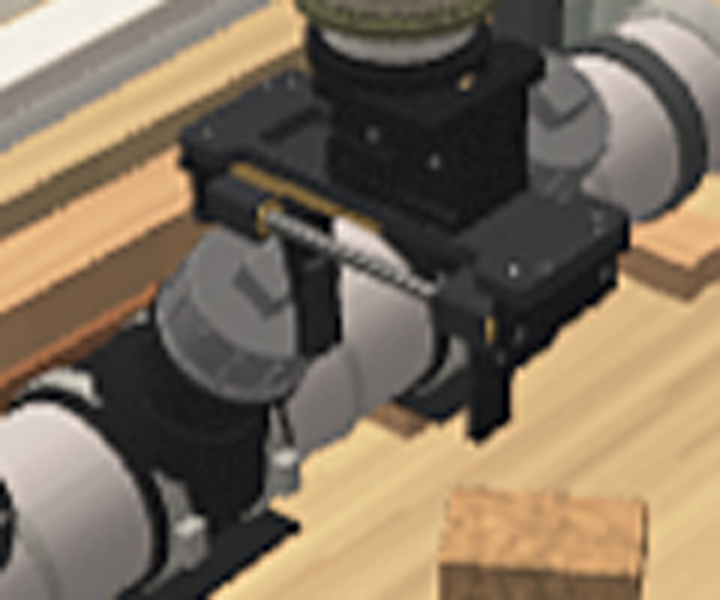

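The force fell to zero and the cap face sits at s≈0.156, against 0.155 for the shut cap, so it has snapped home. Backing out now, then measuring the damper.

```bash
python3 -m creep '[{"x":-0.005,"y":0,"z":0.006,"spin":0},{"x":-0.03,"y":0,"z":0.01,"spin":0},{"x":-0.06,"y":0,"z":0.012,"spin":0},{"x":-0.1,"y":0,"z":0.02,"spin":0},{"x":-0.11,"y":-0.03,"z":0.05,"spin":0},{"x":-0.11,"y":-0.06,"z":0.08,"spin":0}]'; python3 - <<'E'
from h import *
for n in("side","top"):
    S=cap(n); np.savez(n+"3.npz",**S); Q=q(pts(S)); v=S["pixels"].max(-1)
    m=(abs(Q[...,1]+.02)<.05)&(abs(Q[...,0])<.045)&(Q[...,2]>.145)&(Q[...,2]<.163); print(n,"cap face",m.sum(),np.median(Q[m],0))
    m=(Q[...,1]>.255)&(Q[...,1]<.33)&(abs(Q[...,0])<.06)&(Q[...,2]>.19)&(v<90)
    P=Q[m];print(n,"grip",len(P),np.percentile(P,[3,50,97],axis=0).round(4).tolist())
    m=(Q[...,1]>.1)&(Q[...,1]<.26)&(abs(Q[...,0])<.06)&(Q[...,2]>.16)&(Q[...,2]<.2)
    P=Q[m];print(n,"mouth",len(P),np.percentile(P,[1,50,99],axis=0).round(4).tolist())
    rw,cl=np.nonzero((Q[...,1]>.1)&(Q[...,1]<.36)&(abs(Q[...,0])<.06)&(Q[...,2]>.16)); print(rw.min(),rw.max(),cl.min(),cl.max())
    if n=="side": a=cv2.resize(S["pixels"][200:300,120:220],(400,400),interpolation=cv2.INTER_CUBIC)
    else: b=cv2.resize(S["pixels"][140:220,120:200],(400,400),interpolation=cv2.INTER_CUBIC)
cv2.imwrite("pics/c5.png",np.hstack([a,b]))
E
```

```text
time: 5.88
ee_pos: [0.4324, -0.058, 0.2982]
eef_rot: [1.0, 0.021, 0.0, 0.001]
ft_force: [0.4, 0.4, 0.5]
width: 0.0869
side cap face 394 [-0.00521555 -0.00750828  0.15463092]
side grip 155 [[-0.0157, 0.28, 0.1916], [-0.0065, 0.2937, 0.2201], [0.0058, 0.2978, 0.227]]
side mouth 990 [[-0.0435, 0.1567, 0.1662], [-0.0017, 0.2014, 0.1709], [0.0403, 0.2425, 0.1757]]
219 265 151 201
top cap face 407 [ 0.00061811 -0.02264878  0.15460673]
top grip 121 [[-0.0127, 0.2737, 0.1918], [0.0007, 0.2796, 0.2188], [0.0084, 0.2915, 0.2256]]
top mouth 791 [[-0.0435, 0.1532, 0.1654], [-0.003, 0.1957, 0.17], [0.0298, 0.2386, 0.1753]]
175 202 136 196
```

View pics/c5.png

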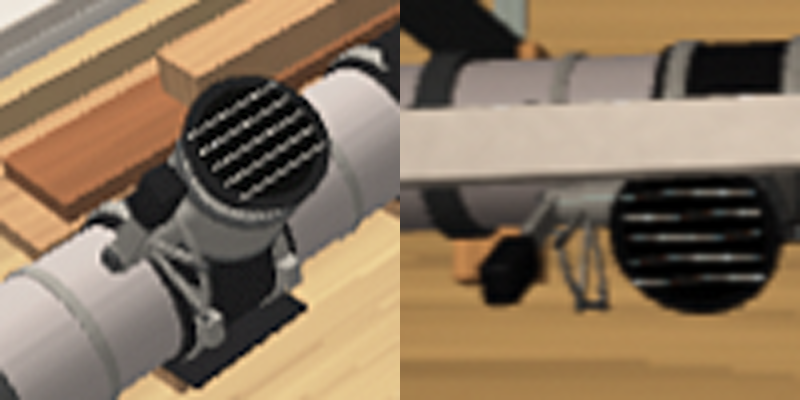

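Cap home is confirmed from both views (s=0.1546, equal to the shut cap). The lever stands nearly along the pipe, leaning about 35° toward the robot, so pressing down on the grip's end will turn it toward half open. Checking clearance to the bar edge there.

```bash
python3 - <<'E'
from h import *
T=dict(np.load("top3.npz"));S=dict(np.load("side3.npz"))
for nm,D_ in(("top",T),("side",S)):
    V=pts(D_); im=D_["pixels"].astype(int)
    m=(V[...,2]>.375)&(V[...,2]<.40)&(im.min(-1)>140)&(V[...,1]>.22)&(V[...,1]<.39)&(V[...,0]>.5)&(V[...,0]<.7)
    P=V[m]; t=(P-O)@ux; print(nm,"bar t (rel duct) pct",np.percentile(t,[1,5,50,95,99]).round(4),"z",np.median(P[:,2]))
    Q=q(V); m=(Q[...,1]>.265)&(Q[...,1]<.31)&(abs(Q[...,0])<.05)&(Q[...,2]>.18)&(im.max(-1)<90); P=Q[m]
    # per-s-slice e range, world coordinates of extremes
    for a in np.arange(.18,.232,.008):
        k=(P[:,2]>=a)&(P[:,2]<a+.008)
        if k.sum()>3: print(round(a,3),k.sum(),np.percentile(P[k,0],[5,95]).round(4),np.percentile(P[k,1],[5,95]).round(4))
print("near top corner",w([-.016,.2855,.225]),"piv",w([0,.2855,.114]),"target grip",w([-.0622,.2855,.1762]),"top surf",w([-.0622-.0085+0,.2855,.1762+.0085]).round(4)); print("bar near edge at y .31:",(O+ux*(-.084-.017)+uy*.31))
E
```

```text
top bar t (rel duct) pct [-0.0989 -0.098  -0.0842 -0.0698 -0.0679] z 0.3877694303379964
0.18 11 [-0.0071  0.0083] [0.2734 0.2868]
0.188 13 [-0.0109  0.0084] [0.2735 0.2871]
0.196 19 [-0.0081  0.009 ] [0.2736 0.2902]
0.204 14 [-0.0092  0.0085] [0.2739 0.2893]
0.212 22 [-0.014   0.0081] [0.2741 0.2892]
0.22 55 [-0.0122  0.0064] [0.2753 0.2913]
side bar t (rel duct) pct [-0.1024 -0.101  -0.0873 -0.0714 -0.0692] z 0.38888745367024324
0.18 5 [-0.0143  0.0016] [0.2932 0.2971]
0.188 21 [-0.0151  0.0052] [0.2864 0.2982]
0.196 17 [-0.0153  0.0039] [0.2875 0.2974]
0.204 20 [-0.0159  0.0046] [0.288  0.2978]
0.212 23 [-0.0162  0.0043] [0.2855 0.2978]
0.22 78 [-0.015   0.0047] [0.2803 0.2968]
near top corner [0.5619546  0.30933143 0.25798665] piv [0.63576331 0.31242852 0.17360844] target grip [0.5497971  0.30882129 0.19189721] top surf [0.538  0.3083 0.1944]
bar near edge at y .31: [0.5958592  0.33527568 0.        ]
```

```bash
python3 -m creep '[{"x":0.0,"y":0.04,"z":0.01,"spin":-10},{"x":0,"y":0.08,"z":0.01,"spin":-20},{"x":0,"y":0.12,"z":0.01,"spin":-30},{"x":0,"y":0.16,"z":0.01,"spin":-40},{"x":0,"y":0.2,"z":0.01,"spin":-50},{"x":0,"y":0.24,"z":0.01,"spin":-60},{"x":0,"y":0.28,"z":0.01,"spin":-70},{"x":0,"y":0.32,"z":0.01,"spin":-80},{"x":0.01,"y":0.367,"z":0.01,"spin":-90},{"x":0.05,"y":0.367,"z":0.01,"spin":-90},{"x":0.09,"y":0.367,"z":0.008,"spin":-90},{"x":0.09,"y":0.367,"z":0.005,"spin":-90}]' 0; python3 - <<'E'
from bench import r
from scipy.spatial.transform import Rotation as R
s=r.read_state(); print(R.from_quat(s["eef_rot"]).as_matrix().round(3),s["joint_positions"].round(2),s["width"])
E
```

```text
time: 7.48
ee_pos: [0.5252, 0.3093, 0.3]
eef_rot: [0.721, -0.693, -0.001, 0.001]
ft_force: [-0.5, -0.1, -0.6]
width: 0.0005
[[ 0.039 -0.999 -0.003]
 [-0.999 -0.039  0.   ]
 [-0.001  0.003 -1.   ]] [ 0.11  0.44 -0.98  1.38  0.36  1.51 -2.38] 0.0005338857488913564
```

```bash
python3 -m creep '[{"x":0.015,"y":0,"z":0,"spin":0},{"x":0.026,"y":0,"z":0,"spin":0},{"x":0.031,"y":0,"z":-0.003,"spin":0},{"x":0.031,"y":0,"z":-0.006,"spin":0},{"x":0.031,"y":0,"z":-0.01,"spin":0},{"x":0.031,"y":0,"z":-0.012,"spin":0}]'; python3 - <<'E'
from h import *
s=r.read_state(); print(s["joint_positions"].round(2),s["ft_force"].round(1))
S=cap("side")
cv2.imwrite("pics/c6.png",cv2.resize(S["pixels"][160:290,110:240],(700,600),interpolation=cv2.INTER_CUBIC))
E
```

```text
time: 8.22
ee_pos: [0.5542, 0.3096, 0.2898]
eef_rot: [0.722, -0.692, 0.0, 0.0]
ft_force: [-0.8, -0.9, -0.1]
width: 0.0005
[ 0.08  0.5  -0.96  1.33  0.4   1.52 -2.37] [-0.8 -0.9 -0.1]
```

View pics/c6.png

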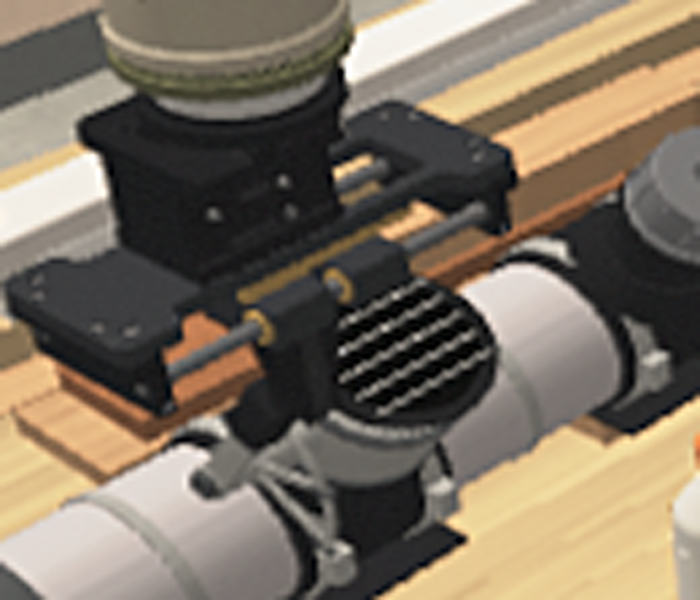

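```bash
python3 -m creep '[{"x":0,"y":0,"z":-0.002,"spin":0},{"x":0,"y":0,"z":-0.004,"spin":0},{"x":0,"y":0,"z":-0.006,"spin":0},{"x":0,"y":0,"z":-0.008,"spin":0}]'; python3 -m creep '[{"x":0,"y":0,"z":-0.002,"spin":0},{"x":0,"y":0,"z":-0.004,"spin":0},{"x":0,"y":0,"z":-0.006,"spin":0}]'
```

```text
time: 8.78
ee_pos: [0.5538, 0.3098, 0.2831]
eef_rot: [0.722, -0.692, -0.0, 0.0]
ft_force: [-10.5, -5.5, 15.5]
width: 0.0003
time: 9.15
ee_pos: [0.5508, 0.31, 0.2793]
eef_rot: [0.722, -0.691, -0.001, 0.002]
ft_force: [-29.0, -14.7, 34.8]
width: 0.0005
```

The force lies along the lever, so it passes through the pivot and gives no turning moment. I'll back off and pinch the grip's near top corner instead.

```bash
python3 -m creep '[{"x":0,"y":0,"z":0.008,"spin":0},{"x":0,"y":0,"z":0.014,"spin":0},{"x":0,"y":0,"z":0.02,"spin":0},{"x":0,"y":0,"z":0.02,"spin":0}]' 0.06; python3 -m creep '[{"x":-0.03,"y":0,"z":0,"spin":0},{"x":-0.07,"y":0,"z":0,"spin":0},{"x":-0.11,"y":0,"z":0,"spin":0},{"x":-0.11,"y":0,"z":0,"spin":0}]'; python3 - <<'E'
from h import *
for nm in("side","top"):
    D_=cap(nm); np.savez(nm+"4.npz",**D_); V=pts(D_); im=D_["pixels"].astype(int)
    Q=q(V); m=(Q[...,1]>.265)&(Q[...,1]<.31)&(abs(Q[...,0]+.02)<.06)&(Q[...,2]>.18)&(Q[...,2]<.24)&(im.max(-1)<90); P=Q[m]
    for a in np.arange(.18,.232,.008):
        k=(P[:,2]>=a)&(P[:,2]<a+.008)
        if k.sum()>3: print(nm,round(a,3),k.sum(),np.percentile(P[k,0],[5,95]).round(4),np.percentile(P[k,1],[5,95]).round(4),P[k,2].max())
E
```

```text
time: 9.65
ee_pos: [0.5548, 0.3097, 0.2962]
eef_rot: [0.722, -0.692, 0.0, -0.0]
ft_force: [-0.1, 0.0, -0.5]
width: 0.0326
time: 10.15
ee_pos: [0.4422, 0.3103, 0.2963]
eef_rot: [0.723, -0.691, 0.001, 0.0]
ft_force: [0.7, -0.7, 1.5]
width: 0.0593
top 0.18 14 [-0.0133  0.0049] [0.2741 0.2887] 0.18732990931519403
top 0.188 15 [-0.0108  0.0048] [0.2738 0.2868] 0.19553882903047057
top 0.196 17 [-0.0101  0.004 ] [0.2737 0.2906] 0.2037495887555419
top 0.204 14 [-0.0114  0.0036] [0.2743 0.2887] 0.21163415904927227
top 0.212 24 [-0.0192  0.0027] [0.2737 0.2891] 0.21956480463415773
top 0.22 55 [-0.018  0.001] [0.2755 0.2916] 0.2266879683195685
```

The lever moved about 5 mm toward the robot and is free. Now the pinch approach.

```bash
python3 -m creep '[{"x":0.03,"y":-0.001,"z":-0.015,"spin":0},{"x":0.06,"y":-0.001,"z":-0.032,"spin":0},{"x":0.085,"y":-0.001,"z":-0.032,"spin":0},{"x":0.1,"y":-0.001,"z":-0.032,"spin":0},{"x":0.11,"y":-0.001,"z":-0.032,"spin":0},{"x":0.115,"y":-0.001,"z":-0.032,"spin":0},{"x":0.115,"y":-0.001,"z":-0.032,"spin":0}]' 0.05 30; python3 -m creep '[{"x":0,"y":0,"z":0,"spin":0},{"x":0,"y":0,"z":0,"spin":0},{"x":0,"y":0,"z":0,"spin":0},{"x":0,"y":0,"z":0,"spin":0}]' 0.01 30
```

```text
time: 11.12
ee_pos: [0.5595, 0.3088, 0.2642]
eef_rot: [0.722, -0.692, 0.0, -0.0]
ft_force: [0.2, 0.4, 0.1]
width: 0.0502
time: 11.62
ee_pos: [0.5594, 0.3097, 0.2641]
eef_rot: [0.722, -0.692, -0.001, -0.001]
ft_force: [3.1, -0.7, -3.1]
width: 0.0194
```

```bash
python3 -m creep '[{"x":-0.0035,"y":0,"z":-0.003,"spin":0},{"x":-0.007,"y":0,"z":-0.0065,"spin":0},{"x":-0.0105,"y":0,"z":-0.01,"spin":0},{"x":-0.0135,"y":0,"z":-0.0136,"spin":0},{"x":-0.016,"y":0,"z":-0.017,"spin":0},{"x":-0.019,"y":0,"z":-0.021,"spin":0},{"x":-0.022,"y":0,"z":-0.025,"spin":0},{"x":-0.0245,"y":0,"z":-0.029,"spin":0}]'
```

```text
time: 12.62
ee_pos: [0.5352, 0.3087, 0.2348]
eef_rot: [0.722, -0.692, 0.0, -0.0]
ft_force: [4.4, 3.6, 1.4]
width: 0.0192
```

```bash
python3 -m creep '[{"x":-0.0022,"y":0,"z":-0.0043,"spin":0},{"x":-0.0043,"y":0,"z":-0.0086,"spin":0},{"x":-0.0062,"y":0,"z":-0.013,"spin":0},{"x":-0.008,"y":0,"z":-0.0174,"spin":0},{"x":-0.0095,"y":0,"z":-0.022,"spin":0},{"x":-0.0108,"y":0,"z":-0.0266,"spin":0},{"x":-0.0118,"y":0,"z":-0.0306,"spin":0},{"x":-0.0125,"y":0,"z":-0.0345,"spin":0},{"x":-0.0125,"y":0,"z":-0.0345,"spin":0}]'; python3 - <<'E'
from h import *
for nm in("side","top"):
    D_=cap(nm); V=pts(D_); im=D_["pixels"].astype(int); Q=q(V)
    m=(Q[...,1]>.272)&(Q[...,1]<.30)&(Q[...,0]<-.01)&(Q[...,0]>-.1)&(Q[...,2]>.11)&(Q[...,2]<.21); print(nm,m.sum(),np.percentile(Q[m],[2,50,98],axis=0).round(3).tolist())
    if nm=="side":cv2.imwrite("pics/c7.png",cv2.resize(D_["pixels"][180:290,110:220],(600,600),interpolation=cv2.INTER_CUBIC))
E
```

```text
time: 13.75
ee_pos: [0.5223, 0.3082, 0.1997]
eef_rot: [0.722, -0.692, -0.0, 0.001]
ft_force: [2.5, 1.6, -2.2]
width: 0.019
side 109 [[-0.099, 0.272, 0.144], [-0.087, 0.278, 0.192], [-0.041, 0.299, 0.209]]
top 53 [[-0.044, 0.28, 0.118], [-0.029, 0.282, 0.148], [-0.011, 0.286, 0.162]]
```

View pics/c7.png

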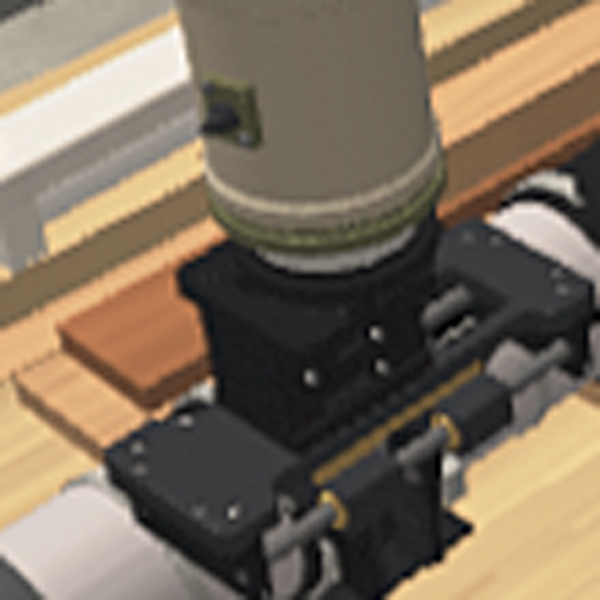

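```bash
python3 -m creep '[{"x":0,"y":0,"z":0,"spin":0},{"x":0,"y":0,"z":0,"spin":0},{"x":0,"y":0,"z":0,"spin":0}]' 0.05; python3 -m creep '[{"x":-0.01,"y":0,"z":0.04,"spin":0},{"x":-0.03,"y":0,"z":0.08,"spin":0},{"x":-0.08,"y":-0.03,"z":0.1,"spin":0},{"x":-0.12,"y":-0.08,"z":0.1,"spin":0},{"x":-0.12,"y":-0.13,"z":0.1,"spin":0},{"x":-0.12,"y":-0.18,"z":0.1,"spin":0},{"x":-0.12,"y":-0.22,"z":0.1,"spin":0},{"x":-0.12,"y":-0.22,"z":0.1,"spin":0}]'; python3 - <<'E'
from h import *
for nm in("side","top"):
    D_=cap(nm); V=pts(D_); im=D_["pixels"].astype(int); Q=q(V); v=im.max(-1)
    m=(abs(Q[...,1]+.02)<.05)&(abs(Q[...,0])<.045)&(Q[...,2]>.145)&(Q[...,2]<.163); print(nm,"cap",np.median(Q[m],0))
    m=(Q[...,1]>.27)&(Q[...,1]<.303)&(Q[...,0]<-.03)&(Q[...,0]>-.11)&(Q[...,2]>.14)&(Q[...,2]<.23); P=Q[m]
    print(nm,m.sum(),np.percentile(P,[2,50,98],axis=0).round(3).tolist())
    # project pivot at face center; line fit in e,s
    d=cv2.fitLine(P[:,[0,2]].astype(np.float32),cv2.DIST_HUBER,0,.01,.01).ravel(); print("line q",np.arctan2(abs(d[1]),abs(d[0])),"centroid q",np.arctan2(d[3]-.114,-d[2]))
    lv=cv2.resize(D_["pixels"][195:285,120:210] if nm=="side" else D_["pixels"][150:220,120:190],(400,400),interpolation=cv2.INTER_CUBIC)
    I=lv if nm=="side" else np.hstack([I,lv])
cv2.imwrite("pics/c8.png",I)
E
```

```text
time: 14.22
ee_pos: [0.5224, 0.3086, 0.2005]
eef_rot: [0.722, -0.692, -0.0, 0.0]
ft_force: [0.6, -1.0, 0.2]
width: 0.0415
time: 15.22
ee_pos: [0.4025, 0.0859, 0.3005]
eef_rot: [0.72, -0.694, 0.0, 0.0]
ft_force: [0.3, 0.0, 0.3]
width: 0.0504
side cap [ 0.00451601 -0.00286469  0.15427475]
side 232 [[-0.084, 0.272, 0.147], [-0.062, 0.291, 0.185], [-0.033, 0.298, 0.199]]
line q 0.78627807 centroid q 0.86137766
top cap [ 0.00079423 -0.02266634  0.15464818]
top 181 [[-0.082, 0.274, 0.149], [-0.057, 0.281, 0.182], [-0.034, 0.292, 0.199]]
line q 0.8550416 centroid q 0.8932742
```

View pics/c8.png

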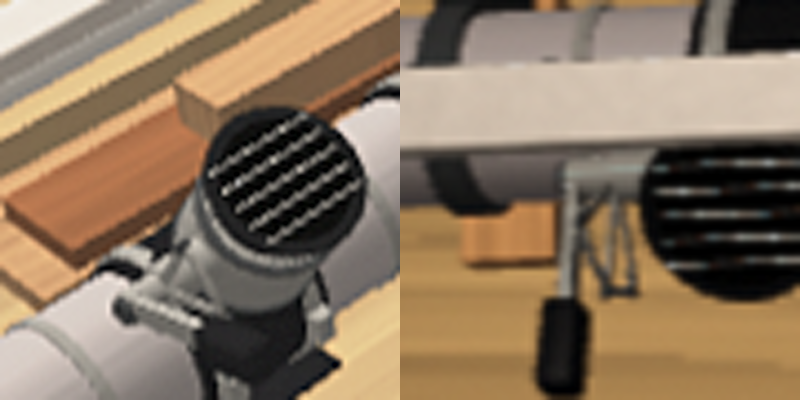

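```bash
python3 - <<'E'
from h import *
D_=cap("side"); Q=q(pts(D_)); v=D_["pixels"].max(-1)
m=(Q[...,1]>.2935)&(Q[...,1]<.305)&(Q[...,0]<-.03)&(Q[...,0]>-.11)&(Q[...,2]>.13)&(Q[...,2]<.23)&(v<100); P=Q[m][:,[0,2]]
rc=cv2.minAreaRect((P*1000).astype(np.float32)); print(len(P),rc,"center q",np.arctan2(rc[0][1]-114,-rc[0][0]-.5),np.arctan2(rc[0][1]-114,-rc[0][0]-3))
d=cv2.fitLine(P.astype(np.float32),cv2.DIST_L2,0,.01,.01).ravel(); print("axis q",np.arctan2(abs(d[1]),abs(d[0])),d[2:])
E
```

```text
94 ((-63.35408020019531, 178.73907470703125), (23.745668411254883, 45.84933090209961), 41.21702575683594) center q 0.8001705654850338 0.8204376488230621
axis q 0.7738631 [-0.06346399  0.18177505]
```

```bash
python3 -c "
from bench import r
print(r.read_state()['ft_force'].round(1)); print(r.close_job())"
```

```text
[ 0.6 -0.6  0.6]
the job is handed in; nothing more can be done
None
```

The loose cap (the middle port) is snapped home, the damper is at about half open, and the job is handed in. No verdict was given.

- **Cap:** I slid one open finger in under the light bar and pushed the cap's near top edge steadily along the pipe. The last reading before it snapped was about 16 N, and the force then dropped to zero. In both camera views its face is now level with the shut cap's, to within 1 mm.
- **Damper:** I pinched the lever's grip and swung it round, then let go and backed off. Different fits on the images put it between 0.77 and 0.89 rad. The best one, on the grip's side face, gives about 0.80, and the allowed band is 0.665 to 0.905. The highest figures come from surfaces that read too high.
- **Failed attempt on the damper:** I first tried pressing down on the end of the lever. The force ran straight into the pivot, so it gave no useful turn. It reached about 48 N at the wrist, moved the lever only a few mm, and I backed off. I took this to be on the lever only: the direction fits apart from a 15 N sideways part I could not explain. I did not check separately that nothing touched the rack.
- **Other things:** I never aimed at the shut cap, the light bar or the things on the bench, and I did not re-measure them at the end. The arm was clear at hand-in, with the wrist force near zero.

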